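# Make up a sanding head on its arbor

## Robot

A 6-joint arm with a two-finger parallel gripper is mounted at the origin on the work surface. World frame = base frame: x ahead of the robot, y to its left, z up, the work surface at z = 0. Lengths are in mm, angles in rad, forces in N, time in s.
With the tool pointing down it reaches from about 325 to 775 mm from the base axis. Payload 9.3 kg.
Tool frame: the origin (TCP) lies on the centre line of the jaws, within the pads' length; the fingertips stand 17 mm ahead of it and the grasp point (between the pads) lies 2 mm behind it (arm.finger_overhang is the distance from the TCP to the fingertips, in mm); z points along the fingers, y is the direction in which the jaws open and shut (so a half turn about z gives the same grasp; the last joint's range is limited). The gripper opens to 85 mm and grips with 20 to 120 N. Pads are 22 mm wide; open, the fingers measure 114 mm over their backs; the gripper's body (76 mm by 85 mm) begins 54 mm behind the grasp point. The pads swing forward as they close: fully open they stand 13 mm farther back than shut.
Start: joints at [-0.153, 0.259, 0.021, 1.334, 0, 1.418], TCP at [549.997, -0.004, 248.279] pointing down, gripper open.
Joint ranges: [-3.04, 3.04], [-0.91, 1.82], [-1.04, 1.36], [-1.92, 1.95], [-1.52, 1.45], [-3.14, 3.14]. Speed limits (rad/s): [2.22, 2.22, 2.79, 3.14, 3.14, 3.14].

## Interface

Orientations are given as a unit quaternion [w, x, y, z].
In Python, from workcell import arm, snapshot gives the robot as it stands. The module is installed in compiled form; this text tells all that it offers.
- The arm moves only by the tool step_arm, never from a script. Its argument "rows" is a list of rows, each an object of numbers: "gripper": the gripper command: -1 is fully open, 1 is shut, values between are in proportion; "x", "y", "z": the shift along the tool's x, y, z in mm; "yaw": the turn about the tool's z in degrees. In form: [{"gripper": .., "x": .., "y": .., "z": .., "yaw": ..}, ...]. A call has 1 to 20 rows; each row is the pose to reach, as a shift and turn from the pose commanded when the call began, along the tool's axes at that moment; what a row does not reach only later rows make up. A row lasts 1/8 s, in which the tool goes at most 62.5 mm and 10.7 degrees, less where a joint would pass 70% of its speed; a pose out of reach is approached as far as the arm can. A call with a gripper value outside its range is refused whole. The fingers move at their own pace and stop on an object; "newtons" is the grip in N (left out, the last holds). Time passes only in rows, so rows that repeat a pose let the fingers close. It gives the time, the measured TCP pose, the force and the opening at its end, in the units of the state.
- arm.get_obs(): the state, without advancing time (a new reading comes with each control period).
- snapshot(name): name is "scene" or "side" or "wrist"; returns a dict with "color" (384x512x3 uint8, blue, green, red), "mtx" (3x3 intrinsics, pixels), "distortion" ([k1, k2, p1, p2, k3] as OpenCV has them; the pictures are not rectified), "extrinsics" (4x4, takes a point from world to camera coordinates). Camera axes: x right, y down, z forward; pixel columns grow to the right and rows downward; lengths in mm; the calibration is good to about 2 mm. A picture is of the moment at which its call begins. There is no depth.
- arm.sign_off(): hands the job in, once; it reports no verdict.
The state is a dict: "clock": time; "joints": joint angles; "joint_velocities": joint speeds; "effort": joint torques, N m; "ee_pos": TCP position; "tool_rot": TCP orientation; "force": force on the tool from outside, world axes, zero at the start; "torque": the same for the moment, N m; "width": finger opening in mm.
Only numpy, scipy, OpenCV 4.12 (cv2) and the standard library are available. Lean on these libraries where they do the work, as an engineer would, in place of code of your own. Each camera call takes 0.05 s, during which the arm holds its last target.

## Task

Make up the sanding head on the upright arbor: thread onto its post first the dark steel flange, then the orange coarse ring, then the green fine ring, and finally set the red cap on top, hollow side down as it lies, each seated flat on the one below. Let go of everything when done, and leave the worn white ring, the walnut blank and the dust brush where they are.

Things in the scene. Friction and masses are not known exactly. Their poses are not given: they have to be found in the camera images.
- arbor_seat (a point): The arbor, fixed to the bench: a round blue base plate, 96 mm in diameter and 6 mm thick, with an upright bare aluminium post of 15 mm diameter at its centre. The post stands 62 mm above the plate's top face (68 mm above the bench) and its last 8 mm taper to 6 mm diameter. The point is on the post's axis at the plate's top face, 6 mm above the bench, z up; the yaw means nothing. It may stand anywhere among the other things.
- flange_center (a point): Flange: dark steel ring with a bright steel circle on top near its edge, 62 mm outer diameter, 16 mm thick, a plain 24 mm bore right through; about 0.15 kg. Lies flat on the bench. The point is its centre, half-way up (8 mm over its underside); z along its axis, up.
- coarse_center (a point): Coarse sanding ring: orange with a black hub, 48 mm outer diameter, 16 mm thick, a plain 24 mm bore right through; about 0.08 kg. Lies flat on the bench. The point is its centre, half-way up (8 mm over its underside); z along its axis, up.
- fine_center (a point): Fine sanding ring: green with a black hub, 56 mm outer diameter, 16 mm thick, a plain 24 mm bore right through; about 0.09 kg. Lies flat on the bench. The point is its centre, half-way up (8 mm over its underside); z along its axis, up.
- cap_center (a point): Cap: red ribbed round cap with a small white dot on top, 44 mm outer diameter (46 mm over the ribs), 26 mm high, closed on top, with a 24 mm bore 18 mm deep open at its underside; about 0.06 kg. Stands on the bench open side down. The point is its centre, half-way up (13 mm over its underside); z along its axis, up. On the finished stack 14 mm of the post stand inside its bore.
- worn_center (a point): Worn sanding ring, not to be used: white with a grey hub, 54 mm outer diameter, 16 mm thick, flat on the bench. The point is its centre, half-way up. Leave it alone.
- blank_center (a point): Walnut blank: a small dark brown wooden board 85 x 45 x 18 mm with two thin white marking lines, flat on the bench. The point is its centre, x along its length. Leave it alone.
- brush_grip (a point): Dust brush with a wooden handle, 180 mm long, lying at the robot's right-hand edge of the work. The point is on its handle, x along the brush towards the bristles. Leave it alone.

How it is judged (in metres and radians):
On the way, in this order (a step that is already met when the one before it is completed fails the run):
1. the dark steel flange lies flat on the arbor's base plate, on the post (horizontal distance between flange_center and arbor_seat below 0.008 m and z of flange_center in the frame of arbor_seat between 0.004 and 0.012 m and angle between flange_center's own z axis and vertical below 0.12 rad), for 0.2 s.
2. the orange ring lies flat on the flange, on the post (horizontal distance between coarse_center and arbor_seat below 0.008 m and z of coarse_center in the frame of arbor_seat between 0.02 and 0.028 m and angle between coarse_center's own z axis and vertical below 0.12 rad), for 0.2 s.
3. the green ring lies flat on the orange ring, on the post (horizontal distance between fine_center and arbor_seat below 0.008 m and z of fine_center in the frame of arbor_seat between 0.036 and 0.044 m and angle between fine_center's own z axis and vertical below 0.12 rad), for 0.2 s.
4. the red cap sits on the green ring, over the end of the post (horizontal distance between cap_center and arbor_seat below 0.008 m and z of cap_center in the frame of arbor_seat between 0.057 and 0.065 m and angle between cap_center's own z axis and vertical below 0.12 rad), for 0.2 s.
At the end, for the whole second after the job is handed in: From bottom to top the flange, the orange ring, the green ring and the cap sit on the arbor's post, each within 8 mm of its axis, within 4 mm of its seated height and tilted less than 0.12 rad; all are at rest (all of step 1 and all of step 2 and all of step 3 and all of step 4 and linear speed of each of flange, coarse, fine, cap below 0.02 m/s); the robot touches nothing.
It fails at once if the worn white ring is moved by more than 20 mm (distance of worn_center from where it was at the start of the episode above 0.02 m).
It fails at once if the walnut blank is moved by more than 20 mm (distance of blank_center from where it was at the start of the episode above 0.02 m).
It fails at once if the dust brush is moved by more than 20 mm (distance of brush_grip from where it was at the start of the episode above 0.02 m).
It also fails if it takes over 112 s, if anything falls off the work surface, if the arm or the gripper's body presses on something with over 40 N, if the wrist force passes 120 N, or if a joint passes its speed limit or range.

## Working session

There is one attempt and no reset: what is moved stays moved. The work goes in short steps, Python scripts to look and compute and a tool call to move; the robot and the scene stay as the last step left them, time stands still between calls to the robot, and variables do not carry over. Pictures are saved under pics/ and viewed, and the job is handed in when it is done.

Besides the shell and the picture viewer there is one more tool, called as a command line: name --argument value ..., lists and objects as JSON in quotes. step_arm: Moves the arm, as the interface text tells. Its arguments: {"type":"object","properties":{"rows":{"type":"array"},"newtons":{"type":"number"}},"required":["rows"]}

```bash
mkdir -p pics; python3 - <<'E'
from workcell import arm, snapshot
import cv2
o=arm.get_obs(); print(o['clock'],o['ee_pos'],o['tool_rot'],o['width'],o['force'])
for n in ["scene","side","wrist"]:
    s=snapshot(n); cv2.imwrite(f"pics/{n}0.png",s["color"]); print(n,s["mtx"].tolist(),s["distortion"],s["extrinsics"].round(4).tolist())
E
```

```text
0.0 [5.49755428e+02 4.06148466e-02 2.47667990e+02] [-5.25604786e-04  7.07105775e-01  7.07107492e-01 -3.77124329e-04] 85.09729727015275 [-0.09450675 -0.33838634 -0.52046271]
scene [[380.39605887258114, 0.0, 248.45892885558845], [0.0, 380.39605887258114, 193.71403518387464], [0.0, 0.0, 1.0]] [0.00808386 0.         0.         0.         0.        ] [[-0.4445, 0.8958, 0.0007, 319.3519], [0.6036, 0.3, -0.7387, -253.8293], [-0.6619, -0.3279, -0.674, 1406.1529], [0.0, 0.0, 0.0, 1.0]]
side [[405.90062056484464, 0.0, 257.857763036615], [0.0, 405.90062056484464, 184.802940428291], [0.0, 0.0, 1.0]] [-0.0052878  0.         0.         0.         0.       ] [[-0.9835, -0.18, 0.019, 511.1104], [-0.1275, 0.6148, -0.7783, 146.1849], [0.1284, -0.7679, -0.6276, 939.0164], [0.0, 0.0, 0.0, 1.0]]
wrist [[338.88298997214304, 0.0, 257.81802478320094], [0.0, 338.88298997214304, 192.2103749160065], [0.0, 0.0, 1.0]] [0.02864782 0.         0.         0.         0.        ] [[1.0, -0.0002, -0.0018, -548.0977], [0.0003, -0.9562, 0.2926, -38.2393], [-0.0018, -0.2926, -0.9562, 379.6691], [0.0, 0.0, 0.0, 1.0]]
```

View pics/scene0.png

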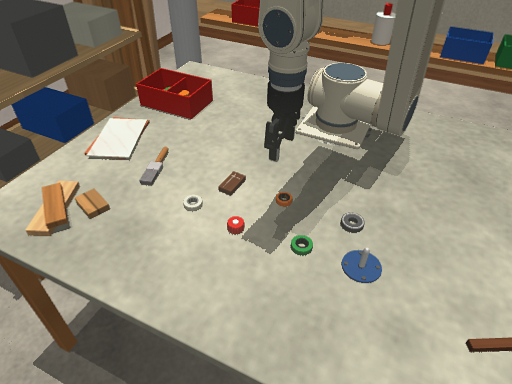

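View pics/side0.png

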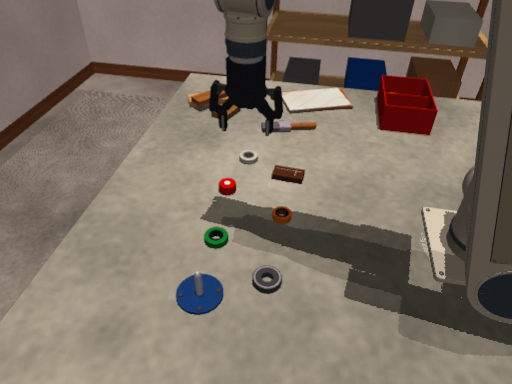

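View pics/wrist0.png

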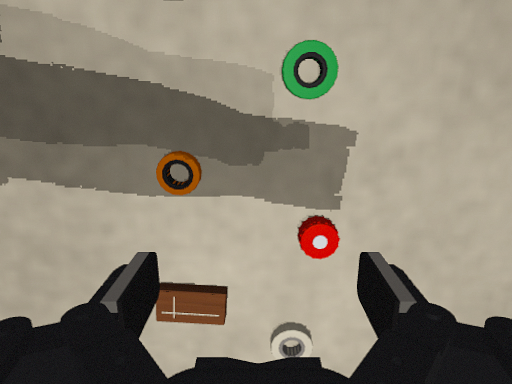

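The wrist picture shows the orange ring at (178,173), the green ring at (310,69), the cap at (319,238), the blank at (192,304) and the worn ring at (291,343). The flange at (352,222) and the arbor at (362,265) appear only in the scene and side views.

```bash
cat > h.py <<'E'
import numpy as np, cv2
from workcell import arm, snapshot
from scipy.spatial.transform import Rotation as R
def ray(s,uv):
    p=cv2.undistortPoints(np.array([[uv]],float),s["mtx"],np.array(s["distortion"],float))[0,0]
    E=np.array(s["extrinsics"]); Rm=E[:3,:3]; c=-Rm.T@E[:3,3]; d=Rm.T@np.array([p[0],p[1],1]); return c,d
def plane(s,uv,z):
    c,d=ray(s,uv); return c+d*(z-c[2])/d[2]
def proj(s,P):
    E=np.array(s["extrinsics"]); r,_=cv2.Rodrigues(E[:3,:3])
    return cv2.projectPoints(np.array([P],float),r,E[:3,3],s["mtx"],np.array(s["distortion"],float))[0][0,0]
def masks(im):
    h=cv2.cvtColor(im,cv2.COLOR_BGR2HSV); H,S,V=[h[...,i].astype(int) for i in range(3)]
    return dict(coarse=(H>=6)&(H<=16)&(S>200)&(V>90),fine=(H>=50)&(H<=80)&(S>140)&(V>50),
      cap=((H<=4)|(H>=176))&(S>200)&(V>90), arbor=(H>=100)&(H<=125)&(S>140)&(V>60))
Z=dict(coarse=8,fine=8,cap=13,arbor=4)
def blobs(im,m,amin=40):
    n,l,st,ce=cv2.connectedComponentsWithStats(m.astype(np.uint8))
    out=[]
    for i in range(1,n):
        if st[i,4]>=amin:
            pts=np.argwhere(l==i)[:,::-1].astype(np.int32); hu=cv2.convexHull(pts); M=cv2.moments(hu)
            if M['m00']>0: out.append((st[i,4],M['m10']/M['m00'],M['m01']/M['m00'],st[i,:4].tolist()))
    return sorted(out,reverse=True)
E
python3 - <<'E'
from h import *
for n in ["scene","side","wrist"]:
    s=snapshot(n)
    for k,m in masks(s["color"]).items():
        for b in blobs(s["color"],m)[:3]:
            p=plane(s,b[1:3],Z[k])
            if 300<p[0]<800 and abs(p[1])<400: print(n,k,b[0],b[3],p.round(1))
    if n!="wrist":
        for nm,uv in dict(scene=(352.5,222),side=(267,279)).items():
            if n==nm: print('flange',plane(s,uv,8))
        cv2.imwrite(f"pics/{n}z.png",cv2.resize(s["color"][190:290,220:400] if n=="scene" else s["color"][150:320,160:320],None,fx=4 if n=="scene" else 3.5,fy=4 if n=="scene" else 3.5,interpolation=cv2.INTER_NEAREST))
E
```

```text
scene fine 134 [291, 236, 22, 15] [595.4  91.1   8. ]
scene arbor 172 [359, 255, 23, 26] [595.1 268.7   4. ]
flange [463.72471479 188.46475526   8.        ]
side coarse 110 [273, 208, 18, 15] [462.7 -12.4   8. ]
side fine 225 [205, 227, 23, 19] [602.4  90.6   8. ]
side cap 112 [219, 179, 17, 11] [621.7 -96.5  13. ]
side arbor 1207 [177, 275, 46, 39] [594.7 249.4   4. ]
flange [465.76806084 189.31259412   8.        ]
wrist coarse 793 [156, 151, 45, 44] [460.2 -14.6   8. ]
wrist fine 1596 [282, 40, 55, 59] [600.3  92.7   8. ]
wrist cap 1116 [298, 216, 41, 42] [617.7 -90.   13. ]
```

View pics/scenez.png

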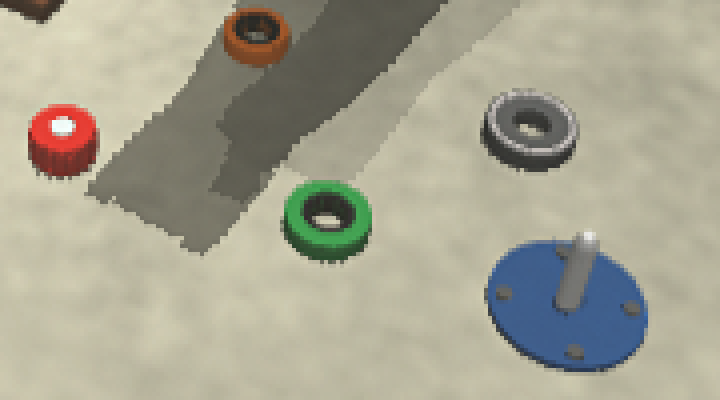

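View pics/sidez.png

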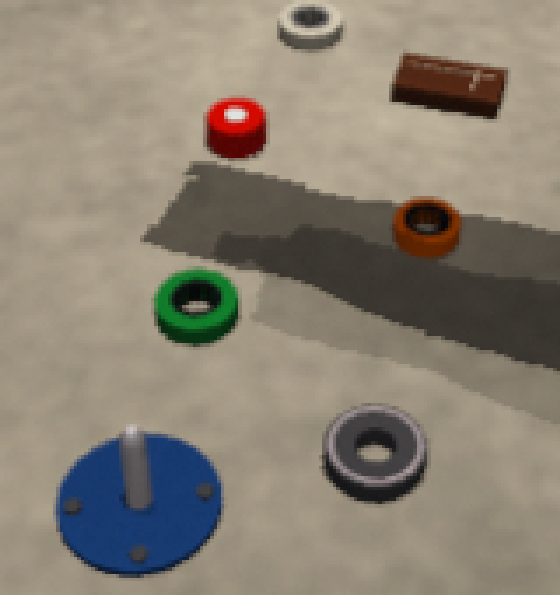

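step_arm --rows '[{"gripper":-1,"x":60,"y":-5,"z":0,"yaw":0},{"gripper":-1,"x":120,"y":-10,"z":0,"yaw":0},{"gripper":-1,"x":180,"y":-15,"z":0,"yaw":0},{"gripper":-1,"x":240,"y":-20,"z":0,"yaw":0},{"gripper":-1,"x":240,"y":-20,"z":0,"yaw":0},{"gripper":-1,"x":240,"y":-20,"z":0,"yaw":0},{"gripper":-1,"x":240,"y":-20,"z":0,"yaw":0}]'

```text
clock: 1.18
ee_pos: [530.2, 238.9, 248.3]
tool_rot: [0.0, 0.708, 0.707, -0.0]
force: [-0.2, 0.4, 0.5]
width: 85.3
```

```bash
python3 - <<'E'
from h import *
o=arm.get_obs(); print(o['clock'],o['ee_pos'],o['joint_velocities'])
s=snapshot("wrist"); cv2.imwrite("pics/w1.png",s["color"])
for k,m in masks(s["color"]).items():
    for b in blobs(s["color"],m)[:3]: print(k,b,plane(s,b[1:3],Z[k]).round(1))
E
```

```text
1.175 [530.24581874 238.91238057 248.31075914] [-0.00931226  0.00039652 -0.00092394 -0.00028332  0.00114837  0.00023336]
coarse (np.int32(273), 206.85294117647058, 344.3898944193062, [188, 332, 37, 25]) [462.2  -5.5   8. ]
fine (np.int32(1105), 316.1861024033438, 277.9957157784744, [294, 256, 46, 45]) [599.8  91.6   8. ]
arbor (np.int32(5012), 316.2194373849794, 151.5985160517629, [274, 109, 86, 86]) [593.1 246.6   4. ]
```

View pics/w1.png

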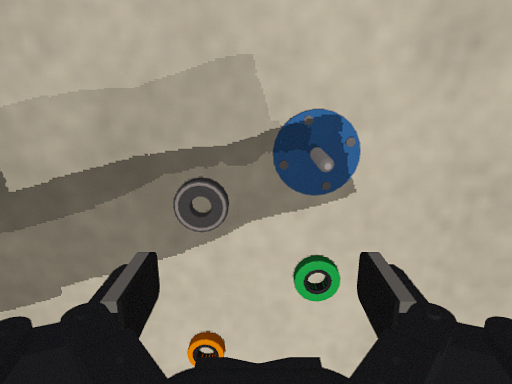

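```bash
python3 - <<'E'
from h import *
print(arm.finger_overhang)
s=snapshot("wrist");im=s["color"]
g=cv2.cvtColor(im,cv2.COLOR_BGR2HSV)[170:240,165:240]
m=np.zeros(im.shape[:2],bool); m[170:240,165:240]=(g[...,1]<45)
for b in blobs(im,m)[:3]: print(b,plane(s,b[1:3],8).round(1))
cv2.imwrite("pics/m1.png",np.hstack([cv2.resize(im[90:240,165:370],None,fx=3,fy=3)]))
s2=snapshot("side");cv2.imwrite("pics/s1.png",cv2.resize(s2["color"][40:340,100:420],None,fx=2,fy=2))
E
```

```text
17.0
(np.int32(2638), 203.82450515751324, 205.58516866462224, [167, 170, 73, 70]) [467.2 185.3   8. ]
(np.int32(172), 229.16282642089092, 234.01075268817203, [214, 226, 26, 14]) [495.2 149.9   8. ]
(np.int32(132), 228.11258278145695, 176.121412803532, [218, 170, 22, 15]) [495.9 219.9   8. ]
```

View pics/m1.png

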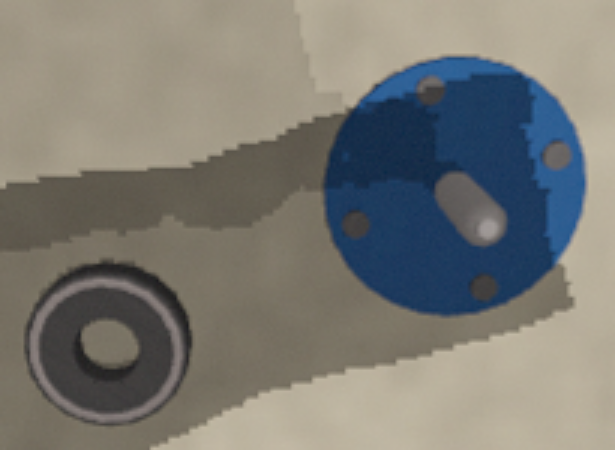

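View pics/s1.png

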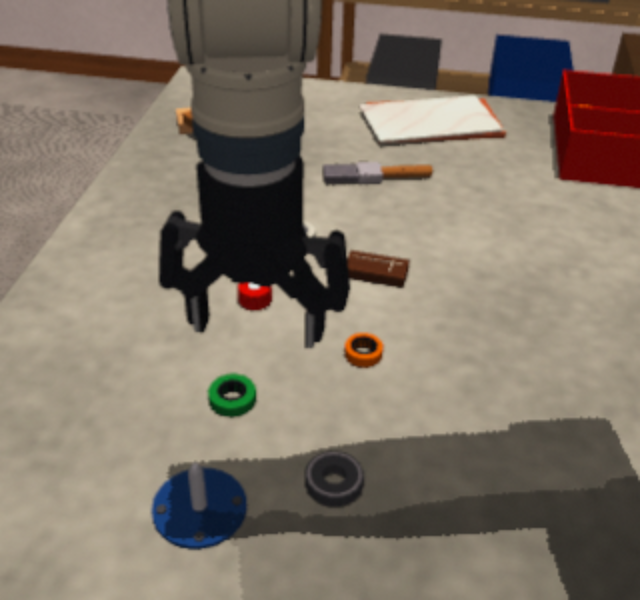

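step_arm --rows '[{"gripper":-1,"x":-25,"y":-33,"z":40,"yaw":0},{"gripper":-1,"x":-51,"y":-66,"z":80,"yaw":0},{"gripper":-1,"x":-51,"y":-66,"z":130,"yaw":0},{"gripper":-1,"x":-51,"y":-66,"z":148,"yaw":0},{"gripper":-1,"x":-51,"y":-66,"z":148,"yaw":0},{"gripper":-1,"x":-51,"y":-66,"z":148,"yaw":0}]'

```text
clock: 2.08
ee_pos: [464.7, 188.8, 101.2]
tool_rot: [0.0, 0.707, 0.707, 0.001]
force: [-0.4, 0.7, 0.4]
width: 85.7
```

```bash
python3 - <<'E'
from h import *
o=arm.get_obs(); print(o['clock'],o['ee_pos'])
s=snapshot("wrist"); im=s["color"]; cv2.imwrite("pics/w2.png",im)
print(proj(s,[464.5,187.5,8]), proj(s,[464.5,187.5,16]))
E
```

```text
2.075 [464.70475018 188.83939521 101.2497557 ]
[259.17806969 204.48260332] [259.23353383 208.44753297]
```

View pics/w2.png

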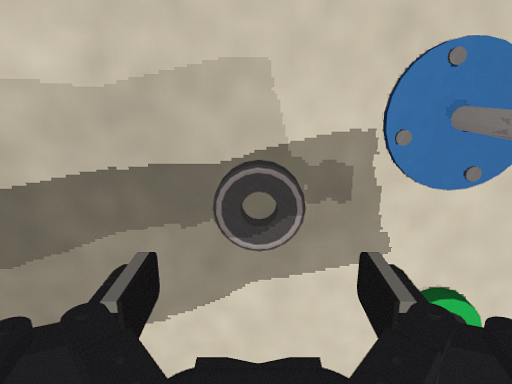

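step_arm --rows '[{"gripper":-1,"x":0,"y":0,"z":45,"yaw":0},{"gripper":-1,"x":0,"y":0,"z":75,"yaw":0},{"gripper":-1,"x":0,"y":0,"z":86,"yaw":0},{"gripper":-1,"x":0,"y":0,"z":86,"yaw":0},{"gripper":-1,"x":0,"y":0,"z":86,"yaw":0}]'

```text
clock: 2.75
ee_pos: [464.9, 189.2, 15.5]
tool_rot: [0.001, 0.707, 0.707, 0.001]
force: [0.2, 1.0, 0.5]
width: 85.3
```

step_arm --rows '[{"gripper":0.6,"x":0,"y":0,"z":0,"yaw":0},{"gripper":0.6,"x":0,"y":0,"z":0,"yaw":0},{"gripper":0.6,"x":0,"y":0,"z":0,"yaw":0},{"gripper":0.6,"x":0,"y":0,"z":0,"yaw":0},{"gripper":0.6,"x":0,"y":0,"z":0,"yaw":0},{"gripper":0.6,"x":0,"y":0,"z":0,"yaw":0}]' --newtons 40

```text
clock: 3.5
ee_pos: [464.7, 189.1, 15.8]
tool_rot: [0.001, 0.707, 0.707, 0.001]
force: [-2.6, -0.8, 13.2]
width: 61.1
```

step_arm --rows '[{"gripper":0.6,"x":0,"y":0,"z":-20,"yaw":0},{"gripper":0.6,"x":0,"y":0,"z":-60,"yaw":0},{"gripper":0.6,"x":0,"y":0,"z":-100,"yaw":0},{"gripper":0.6,"x":30,"y":65,"z":-100,"yaw":0},{"gripper":0.6,"x":59,"y":129,"z":-100,"yaw":0},{"gripper":0.6,"x":59,"y":129,"z":-100,"yaw":0},{"gripper":0.6,"x":59,"y":129,"z":-100,"yaw":0},{"gripper":0.6,"x":59,"y":129,"z":-100,"yaw":0}]'

```text
clock: 4.5
ee_pos: [592.0, 247.7, 114.2]
tool_rot: [-0.0, 0.707, 0.707, -0.0]
force: [-0.2, 0.7, -1.2]
width: 60.9
```

```bash
python3 - <<'E'
from h import *
o=arm.get_obs(); print(o['clock'],o['ee_pos'],o['width'],o['force'])
for n,r in (("scene",(160,310,290,440)),("side",(170,340,120,290)),("wrist",(0,384,0,512))):
    s=snapshot(n); im=s["color"]
    for P in ([593,247,68],[595,249,68],o['ee_pos']): print(n,proj(s,P).round(1),end=' ')
    print()
    f=4 if n!="wrist" else 1.5
    if n=="side": f=3.5
    cv2.imwrite(f"pics/{n}3.png",cv2.resize(im[r[0]:r[1],r[2]:r[3]],None,fx=f,fy=f))
E
```

```text
4.5 [592.02318075 247.69767582 114.22224249] 60.927331970817924 [-0.1932808   0.68734535 -1.23333292]
scene [367.4 248.7] scene [368.1 249.6] scene [372.2 235.3] 
side [198.1 272.7] side [196.8 273.3] side [196.7 257. ] 
wrist [261.7 231. ] wrist [265.4 227.6] wrist [260.6 273.8]
```

View pics/scene3.png

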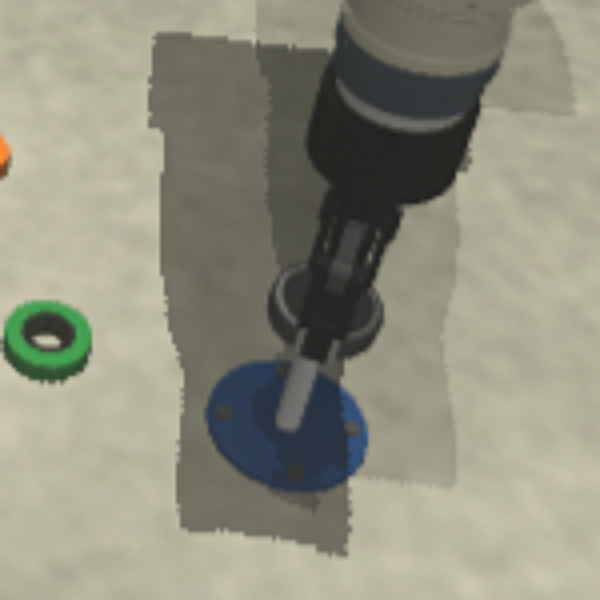

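View pics/side3.png

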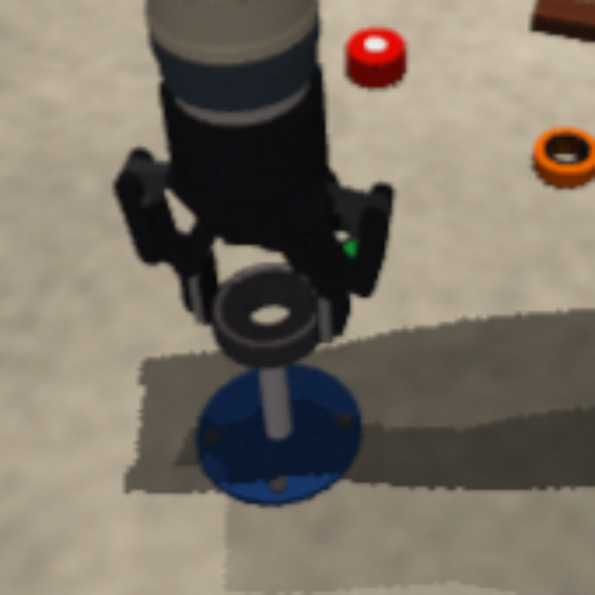

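View pics/wrist3.png

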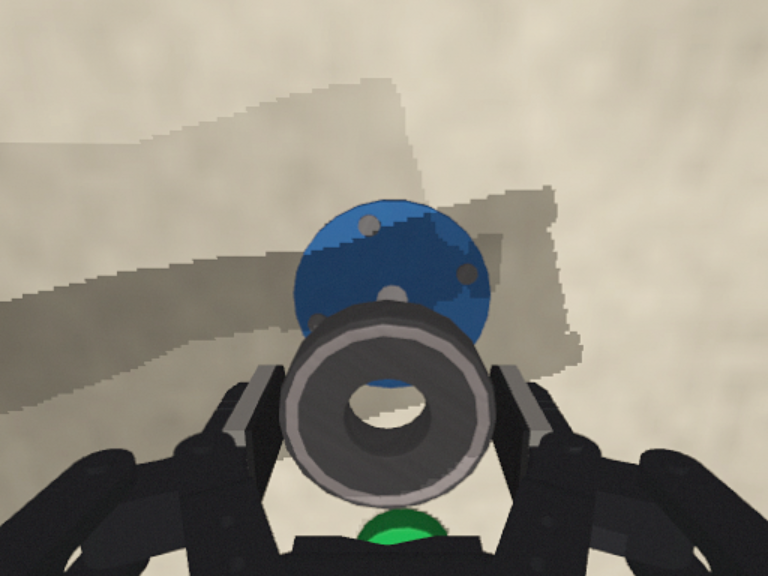

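```bash
python3 - <<'E'
from h import *
sc,si,w=snapshot("scene"),snapshot("side"),snapshot("wrist")
print('tip scene',plane(sc,(367,248.9),66),'side',plane(si,(197.8,273.4),66))
print('flange side',plane(si,(196.6,260),106.7),'wrist',plane(w,(258.3,269.3),106.7))
print('bench check plate: ')
for n,s in (('side',si),('wrist',w)):
    m=masks(s['color'])['arbor']|0
    h=cv2.cvtColor(s['color'],cv2.COLOR_BGR2HSV); m=(h[...,0]>=100)&(h[...,0]<=125)&(h[...,1]>120)&(h[...,2]>40)
    for b in blobs(s['color'],m,300)[:2]: print(n,b,plane(s,b[1:3],3))
E
```

```text
tip scene [592.36028574 246.25545174  66.        ] side [593.68475327 247.33143689  66.        ]
flange side [592.53047646 248.48122359 106.7       ] wrist [591.53190528 245.57341317 106.7       ]
bench check plate: 
side (np.int32(1227), 199.21043417366946, 293.74614845938373, [176, 274, 47, 40]) [595.13507606 248.73683867   3.        ]
side (np.int32(1073), 364.4124788689104, 73.66159520516366, [345, 58, 41, 33]) [ 240.45701002 -935.82315298    3.        ]
wrist (np.int32(7454), 260.71195149352366, 184.6630319851969, [196, 134, 130, 95]) [593.4088715  255.24980124   3.        ]
```

step_arm --rows '[{"gripper":0.6,"x":0,"y":1,"z":15,"yaw":0},{"gripper":0.6,"x":0,"y":1,"z":30,"yaw":0},{"gripper":0.6,"x":0,"y":1,"z":45,"yaw":0},{"gripper":0.6,"x":0,"y":1,"z":45,"yaw":0},{"gripper":0.6,"x":0,"y":1,"z":45,"yaw":0}]'

```text
clock: 5.42
ee_pos: [594.1, 248.1, 69.3]
tool_rot: [0.0, 0.707, 0.707, 0.0]
force: [-0.1, 0.4, -1.4]
width: 60.6
```

```bash
python3 - <<'E'
from h import *
for n,r in (("side",(170,340,120,290)),):
    s=snapshot(n); im=s["color"]
    cv2.imwrite(f"pics/{n}4.png",cv2.resize(im[r[0]:r[1],r[2]:r[3]],None,fx=3.5,fy=3.5))
E
```

```text
(no output)
```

View pics/side4.png

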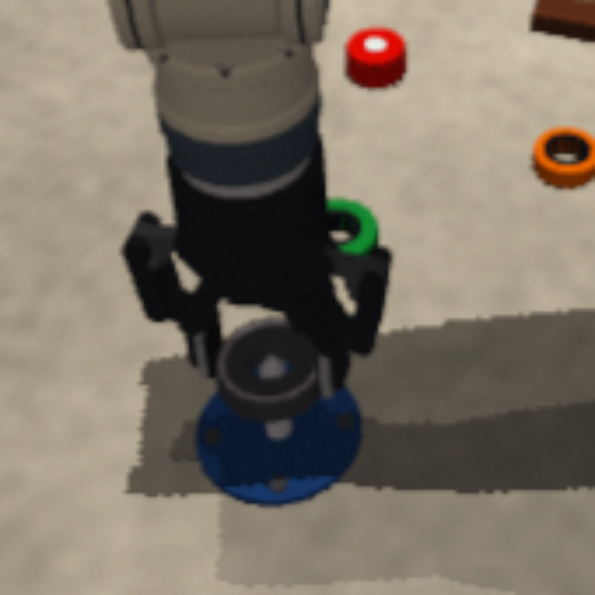

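The side view shows the post tip inside the flange's bore, at (270,368) in the crop, with no contact force. I'll lower it further.

step_arm --rows '[{"gripper":0.6,"x":0,"y":0,"z":15,"yaw":0},{"gripper":0.6,"x":0,"y":0,"z":30,"yaw":0},{"gripper":0.6,"x":0,"y":0,"z":42,"yaw":0},{"gripper":0.6,"x":0,"y":0,"z":46,"yaw":0},{"gripper":0.6,"x":0,"y":0,"z":46,"yaw":0},{"gripper":0.6,"x":0,"y":0,"z":46,"yaw":0}]'

```text
clock: 6.22
ee_pos: [594.3, 248.1, 23.6]
tool_rot: [0.0, 0.707, 0.707, 0.0]
force: [0.6, 0.2, -1.7]
width: 60.8
```

step_arm --rows '[{"gripper":-1,"x":0,"y":0,"z":0,"yaw":0},{"gripper":-1,"x":0,"y":0,"z":0,"yaw":0},{"gripper":-1,"x":0,"y":0,"z":0,"yaw":0},{"gripper":-1,"x":0,"y":0,"z":0,"yaw":0},{"gripper":-1,"x":0,"y":0,"z":-20,"yaw":0},{"gripper":-1,"x":0,"y":0,"z":-60,"yaw":0},{"gripper":-1,"x":0,"y":0,"z":-100,"yaw":0},{"gripper":-1,"x":0,"y":0,"z":-120,"yaw":0},{"gripper":-1,"x":0,"y":0,"z":-120,"yaw":0}]'

```text
clock: 7.35
ee_pos: [594.7, 248.2, 144.9]
tool_rot: [0.001, 0.707, 0.707, 0.001]
force: [0.2, 0.3, 0.0]
width: 85.7
```

step_arm --rows '[{"gripper":-1,"x":-50,"y":-25,"z":0,"yaw":0},{"gripper":-1,"x":-100,"y":-50,"z":0,"yaw":0},{"gripper":-1,"x":-150,"y":-76,"z":0,"yaw":0},{"gripper":-1,"x":-205,"y":-105,"z":0,"yaw":0},{"gripper":-1,"x":-261,"y":-133,"z":0,"yaw":0},{"gripper":-1,"x":-261,"y":-133,"z":45,"yaw":0},{"gripper":-1,"x":-261,"y":-133,"z":45,"yaw":0},{"gripper":-1,"x":-261,"y":-133,"z":45,"yaw":0}]'

```text
clock: 8.35
ee_pos: [461.2, -12.6, 98.6]
tool_rot: [-0.0, 0.707, 0.707, -0.0]
force: [0.2, 0.3, 0.3]
width: 85.1
```

```bash
python3 - <<'E'
from h import *
o=arm.get_obs(); print(o['clock'],o['ee_pos'])
s=snapshot("wrist"); im=s["color"]; cv2.imwrite("pics/w5.png",im)
m=masks(im)['coarse']; m[250:]=0
for b in blobs(im,m)[:2]: print(b,plane(s,b[1:3],8).round(1))
s=snapshot("side"); im=s["color"]
cv2.imwrite("pics/s5.png",cv2.resize(im[170:340,120:330],None,fx=3.5,fy=3.5))
E
```

```text
8.35 [461.2366297  -12.59097271  98.5951338 ]
(np.int32(2042), 259.3439401622718, 207.01525524002705, [224, 171, 72, 72]) [460.9 -14.8   8. ]
```

View pics/w5.png

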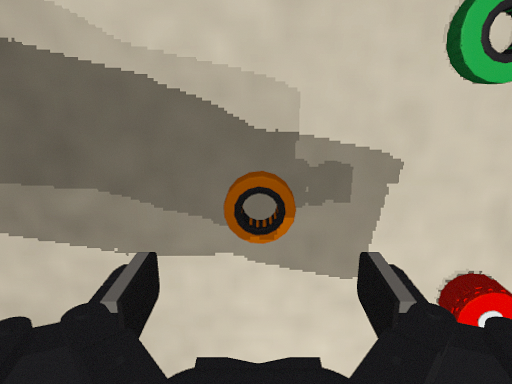

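View pics/s5.png

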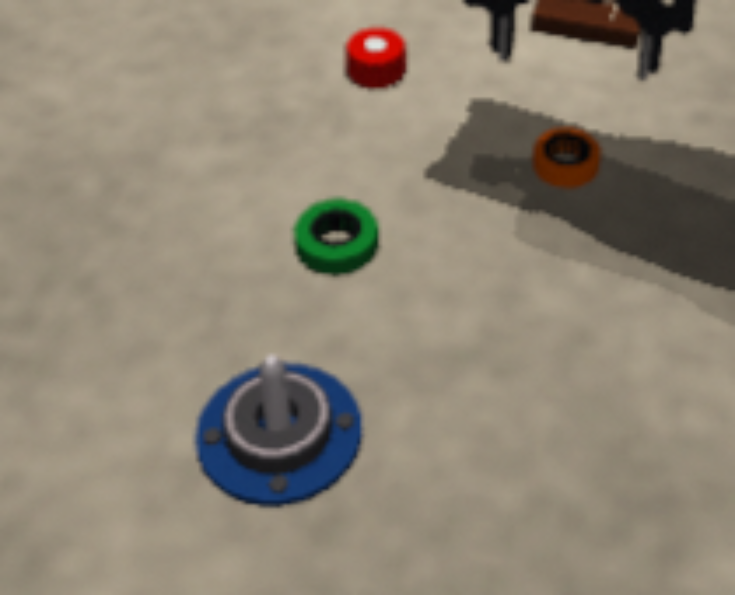

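The flange sits flat on the plate around the post. The orange ring is centred between the jaws at (259,207).

step_arm --rows '[{"gripper":-1,"x":-1,"y":0,"z":45,"yaw":0},{"gripper":-1,"x":-1,"y":0,"z":75,"yaw":0},{"gripper":-1,"x":-1,"y":0,"z":82,"yaw":0},{"gripper":-1,"x":-1,"y":0,"z":82,"yaw":0},{"gripper":0.7,"x":-1,"y":0,"z":82,"yaw":0},{"gripper":0.7,"x":-1,"y":0,"z":82,"yaw":0},{"gripper":0.7,"x":-1,"y":0,"z":82,"yaw":0},{"gripper":0.7,"x":-1,"y":0,"z":82,"yaw":0},{"gripper":0.7,"x":-1,"y":0,"z":82,"yaw":0},{"gripper":0.7,"x":-1,"y":0,"z":82,"yaw":0},{"gripper":0.7,"x":-1,"y":0,"z":82,"yaw":0}]' --newtons 40

```text
clock: 9.82
ee_pos: [461.5, -14.1, 17.4]
tool_rot: [0.001, 0.707, 0.707, 0.001]
force: [-1.8, 1.1, 10.6]
width: 45.8
```

step_arm --rows '[{"gripper":0.7,"x":0,"y":0,"z":-20,"yaw":0},{"gripper":0.7,"x":0,"y":0,"z":-70,"yaw":0},{"gripper":0.7,"x":0,"y":0,"z":-110,"yaw":0},{"gripper":0.7,"x":50,"y":26,"z":-110,"yaw":0},{"gripper":0.7,"x":105,"y":54,"z":-110,"yaw":0},{"gripper":0.7,"x":160,"y":82,"z":-110,"yaw":0},{"gripper":0.7,"x":215,"y":110,"z":-110,"yaw":0},{"gripper":0.7,"x":261,"y":133,"z":-110,"yaw":0},{"gripper":0.7,"x":261,"y":133,"z":-110,"yaw":0},{"gripper":0.7,"x":261,"y":133,"z":-110,"yaw":0},{"gripper":0.7,"x":261,"y":133,"z":-110,"yaw":0}]'

```text
clock: 11.2
ee_pos: [593.6, 245.9, 126.6]
tool_rot: [0.0, 0.708, 0.707, -0.0]
force: [-0.3, 0.6, -0.1]
width: 45.6
```

```bash
python3 - <<'E'
from h import *
o=arm.get_obs(); print(o['clock'],o['ee_pos'],o['width'])
s=snapshot("side"); im=s["color"]
cv2.imwrite("pics/s6.png",cv2.resize(im[170:340,120:330],None,fx=3.5,fy=3.5))
z=o['ee_pos'][2]-17.4+8
for b in blobs(im,masks(im)['coarse'])[:2]: print(b,plane(s,b[1:3],z).round(1))
s=snapshot("wrist"); im=s["color"]
cv2.imwrite("pics/w6.png",im)
for b in blobs(im,masks(im)['coarse'])[:2]: print(b,plane(s,b[1:3],z).round(1))
E
```

```text
11.2 [593.63939404 245.9246184  126.61822763] 45.59415173047654
(np.int32(185), 194.2259675405743, 256.02788181439865, [183, 245, 23, 23]) [596.2 248.7 117.2]
(np.int32(5061), 257.93907477348085, 265.3316311151302, [204, 210, 109, 110]) [592.6 244.8 117.2]
(np.int32(77), 265.0, 287.5, [263, 280, 5, 16]) [595.8 233.6 117.2]
```

View pics/s6.png

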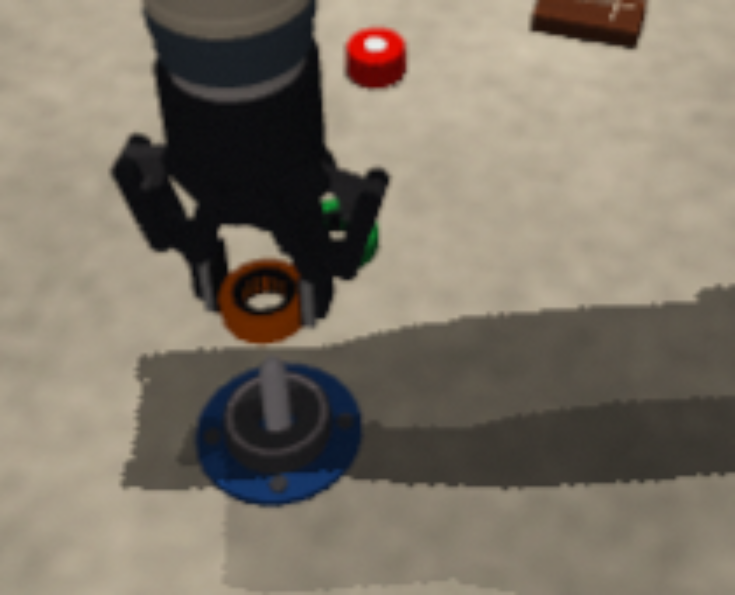

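View pics/w6.png

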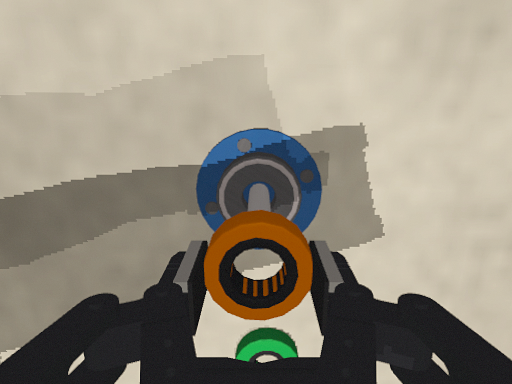

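step_arm --rows '[{"gripper":0.7,"x":1,"y":0,"z":15,"yaw":0},{"gripper":0.7,"x":1,"y":0,"z":30,"yaw":0},{"gripper":0.7,"x":1,"y":0,"z":45,"yaw":0},{"gripper":0.7,"x":1,"y":0,"z":53,"yaw":0},{"gripper":0.7,"x":1,"y":0,"z":53,"yaw":0}]'

```text
clock: 11.92
ee_pos: [593.7, 247.9, 72.3]
tool_rot: [-0.0, 0.707, 0.707, -0.001]
force: [0.3, 0.0, -0.4]
width: 45.9
```

```bash
python3 - <<'E'
from h import *
s=snapshot("side"); im=s["color"]
cv2.imwrite("pics/s7.png",cv2.resize(im[170:340,120:330],None,fx=3.5,fy=3.5))
E
```

```text
(no output)
```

View pics/s7.png

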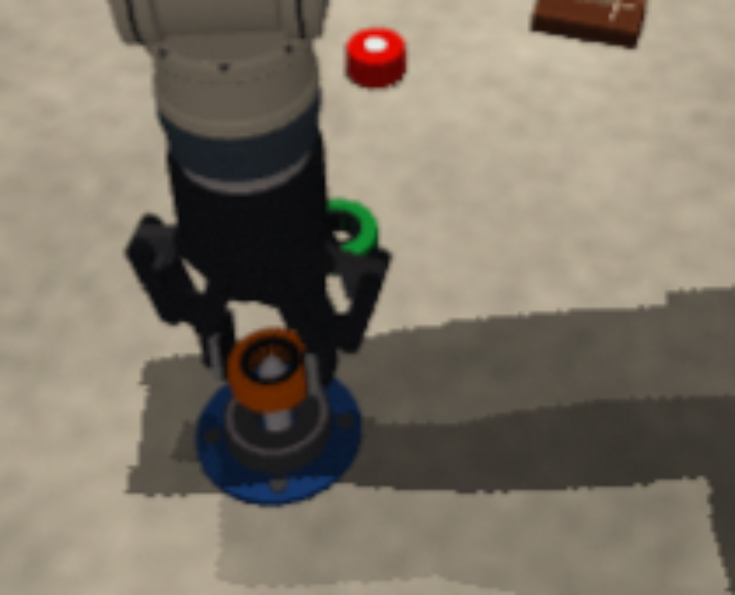

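The orange ring is threaded, with the tip visible in its bore. I'll lower and release it.

step_arm --rows '[{"gripper":0.7,"x":0,"y":0,"z":15,"yaw":0},{"gripper":0.7,"x":0,"y":0,"z":27,"yaw":0},{"gripper":0.7,"x":0,"y":0,"z":31,"yaw":0},{"gripper":0.7,"x":0,"y":0,"z":31,"yaw":0},{"gripper":0.7,"x":0,"y":0,"z":31,"yaw":0}]'

```text
clock: 12.6
ee_pos: [594.2, 248.1, 42.6]
tool_rot: [0.0, 0.707, 0.707, 0.0]
force: [0.0, 0.1, -0.1]
width: 45.3
```

step_arm --rows '[{"gripper":-1,"x":0,"y":0,"z":0,"yaw":0},{"gripper":-1,"x":0,"y":0,"z":0,"yaw":0},{"gripper":-1,"x":0,"y":0,"z":0,"yaw":0},{"gripper":-1,"x":0,"y":0,"z":0,"yaw":0},{"gripper":-1,"x":0,"y":0,"z":0,"yaw":0},{"gripper":-1,"x":0,"y":0,"z":-20,"yaw":0},{"gripper":-1,"x":0,"y":0,"z":-60,"yaw":0},{"gripper":-1,"x":0,"y":0,"z":-100,"yaw":0},{"gripper":-1,"x":-50,"y":0,"z":-100,"yaw":0},{"gripper":-1,"x":-105,"y":4,"z":-100,"yaw":0},{"gripper":-1,"x":-155,"y":7,"z":-80,"yaw":0},{"gripper":-1,"x":-155,"y":7,"z":-60,"yaw":0},{"gripper":-1,"x":-155,"y":7,"z":-60,"yaw":0},{"gripper":-1,"x":-155,"y":7,"z":-60,"yaw":0}]'

```text
clock: 14.35
ee_pos: [601.3, 93.5, 103.0]
tool_rot: [0.0, 0.707, 0.707, 0.0]
force: [-0.0, 0.4, 0.1]
width: 85.3
```

```bash
python3 - <<'E'
from h import *
o=arm.get_obs(); print(o['clock'],o['ee_pos'])
s=snapshot("wrist"); im=s["color"]; cv2.imwrite("pics/w8.png",im)
m=masks(im)['fine']; m[270:]=0
for b in blobs(im,m)[:2]: print(b,plane(s,b[1:3],8).round(1))
s=snapshot("side"); im=s["color"]
cv2.imwrite("pics/s8.png",cv2.resize(im[170:340,120:330],None,fx=3.5,fy=3.5))
E
```

```text
14.35 [601.2858528   93.47184101 102.97929662]
(np.int32(3329), 257.39245270774524, 204.2042571141179, [217, 164, 82, 81]) [599.8  91.7   8. ]
```

View pics/w8.png

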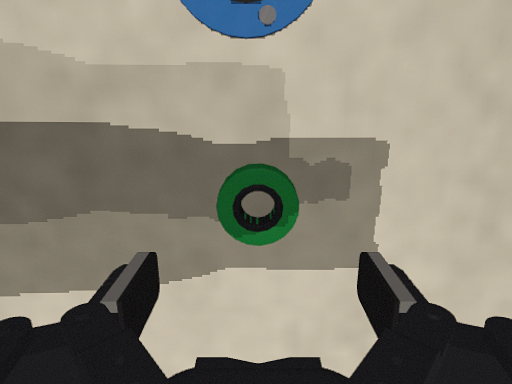

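View pics/s8.png

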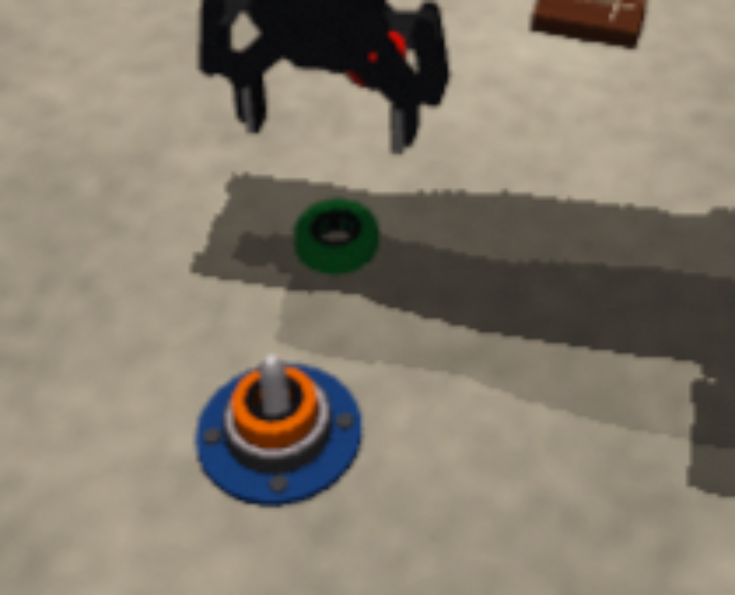

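The orange ring is seated on the flange. The green ring is centred between the jaws at (257,204).

step_arm --rows '[{"gripper":-1,"x":-1,"y":-1,"z":45,"yaw":0},{"gripper":-1,"x":-1,"y":-1,"z":78,"yaw":0},{"gripper":-1,"x":-1,"y":-1,"z":87,"yaw":0},{"gripper":-1,"x":-1,"y":-1,"z":87,"yaw":0},{"gripper":0.6,"x":-1,"y":-1,"z":87,"yaw":0},{"gripper":0.6,"x":-1,"y":-1,"z":87,"yaw":0},{"gripper":0.6,"x":-1,"y":-1,"z":87,"yaw":0},{"gripper":0.6,"x":-1,"y":-1,"z":87,"yaw":0},{"gripper":0.6,"x":-1,"y":-1,"z":87,"yaw":0},{"gripper":0.6,"x":-1,"y":-1,"z":87,"yaw":0},{"gripper":0.6,"x":-1,"y":-1,"z":87,"yaw":0}]' --newtons 40

```text
clock: 15.82
ee_pos: [600.9, 92.1, 17.2]
tool_rot: [0.001, 0.707, 0.707, 0.001]
force: [-1.5, -0.5, 7.2]
width: 55.0
```

step_arm --rows '[{"gripper":0.6,"x":0,"y":0,"z":-20,"yaw":0},{"gripper":0.6,"x":0,"y":0,"z":-70,"yaw":0},{"gripper":0.6,"x":0,"y":0,"z":-110,"yaw":0},{"gripper":0.6,"x":50,"y":-2,"z":-110,"yaw":0},{"gripper":0.6,"x":105,"y":-4,"z":-110,"yaw":0},{"gripper":0.6,"x":156,"y":-7,"z":-110,"yaw":0},{"gripper":0.6,"x":156,"y":-7,"z":-110,"yaw":0},{"gripper":0.6,"x":156,"y":-7,"z":-110,"yaw":0},{"gripper":0.6,"x":156,"y":-7,"z":-110,"yaw":0}]'

```text
clock: 16.95
ee_pos: [593.2, 246.9, 125.6]
tool_rot: [0.0, 0.708, 0.707, 0.0]
force: [-0.2, -0.2, 0.2]
width: 54.5
```

```bash
python3 - <<'E'
from h import *
o=arm.get_obs(); print(o['clock'],o['ee_pos'],o['width'])
z=o['ee_pos'][2]-17.2+8
for n in ("side","wrist"):
    s=snapshot(n); im=s["color"]
    cv2.imwrite(f"pics/{n}9.png",cv2.resize(im[170:340,120:330],None,fx=3.5,fy=3.5) if n=="side" else im)
    for b in blobs(im,masks(im)['fine'])[:2]: print(b,plane(s,b[1:3],z).round(1))
E
```

```text
16.95 [593.24596353 246.88254308 125.58261453] 54.51874302043847
(np.int32(91), 194.27591036414566, 265.3333333333333, [184, 261, 21, 10]) [589.8 269.2 116.4]
(np.int32(8336), 257.8102251099298, 264.624335499114, [193, 202, 131, 126]) [592.  246.3 116.4]
(np.int32(59), 256.51405622489955, 287.9196787148594, [255, 281, 4, 15]) [591.4 234.5 116.4]
```

View pics/side9.png

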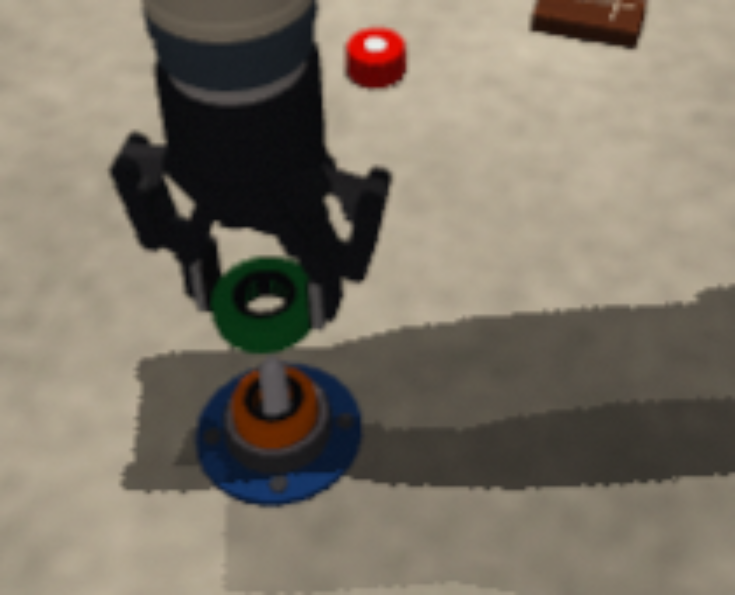

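step_arm --rows '[{"gripper":0.6,"x":0,"y":0,"z":15,"yaw":0},{"gripper":0.6,"x":0,"y":0,"z":30,"yaw":0},{"gripper":0.6,"x":0,"y":0,"z":45,"yaw":0},{"gripper":0.6,"x":0,"y":0,"z":54,"yaw":0},{"gripper":0.6,"x":0,"y":0,"z":54,"yaw":0}]'

```text
clock: 17.68
ee_pos: [592.6, 247.9, 70.3]
tool_rot: [-0.0, 0.707, 0.707, -0.001]
force: [1.6, -0.7, -1.2]
width: 54.8
```

```bash
python3 - <<'E'
from h import *
s=snapshot("side"); im=s["color"]
cv2.imwrite("pics/s10.png",cv2.resize(im[170:340,120:330],None,fx=3.5,fy=3.5))
E
```

```text
(no output)
```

View pics/s10.png

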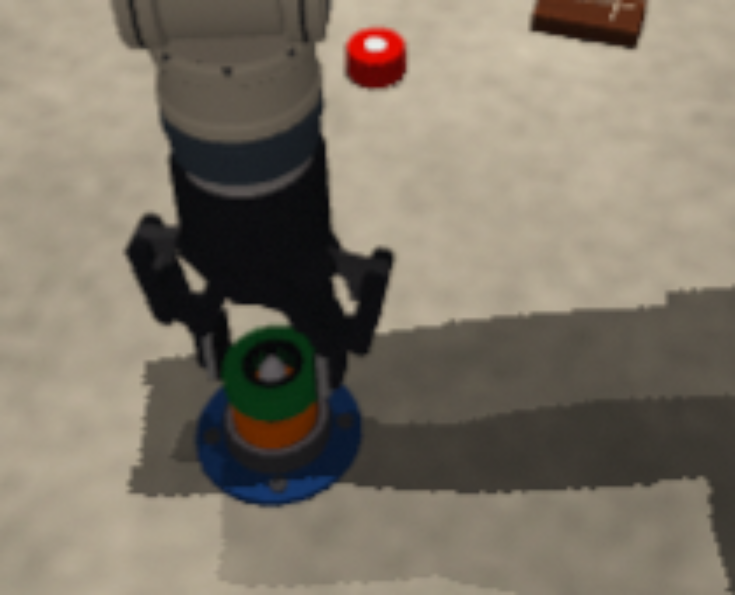

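Threaded. I'll lower it, release, and go to the cap.

step_arm --rows '[{"gripper":0.6,"x":0,"y":0,"z":10,"yaw":0},{"gripper":0.6,"x":0,"y":0,"z":14,"yaw":0},{"gripper":0.6,"x":0,"y":0,"z":14,"yaw":0},{"gripper":0.6,"x":0,"y":0,"z":14,"yaw":0},{"gripper":-1,"x":0,"y":0,"z":14,"yaw":0},{"gripper":-1,"x":0,"y":0,"z":14,"yaw":0},{"gripper":-1,"x":0,"y":0,"z":14,"yaw":0},{"gripper":-1,"x":0,"y":0,"z":14,"yaw":0},{"gripper":-1,"x":0,"y":0,"z":14,"yaw":0},{"gripper":-1,"x":0,"y":0,"z":-10,"yaw":0},{"gripper":-1,"x":0,"y":0,"z":-60,"yaw":0},{"gripper":-1,"x":0,"y":0,"z":-60,"yaw":0}]'

```text
clock: 19.23
ee_pos: [594.8, 248.5, 135.4]
tool_rot: [0.002, 0.707, 0.707, 0.003]
force: [0.8, -0.9, -0.2]
width: 85.2
```

step_arm --rows '[{"gripper":-1,"x":-55,"y":4,"z":0,"yaw":0},{"gripper":-1,"x":-110,"y":8,"z":0,"yaw":0},{"gripper":-1,"x":-165,"y":12,"z":0,"yaw":0},{"gripper":-1,"x":-220,"y":16,"z":0,"yaw":0},{"gripper":-1,"x":-280,"y":21,"z":0,"yaw":0},{"gripper":-1,"x":-340,"y":26,"z":0,"yaw":0},{"gripper":-1,"x":-340,"y":26,"z":25,"yaw":0},{"gripper":-1,"x":-340,"y":26,"z":25,"yaw":0},{"gripper":-1,"x":-340,"y":26,"z":25,"yaw":0}]'

```text
clock: 20.35
ee_pos: [619.0, -91.4, 106.6]
tool_rot: [-0.0, 0.707, 0.707, 0.0]
force: [0.4, 0.2, 0.0]
width: 85.9
```

```bash
python3 - <<'E'
from h import *
o=arm.get_obs(); print(o['clock'],o['ee_pos'])
s=snapshot("wrist"); im=s["color"]; cv2.imwrite("pics/w11.png",im)
for b in blobs(im,masks(im)['cap'])[:2]: print(b,plane(s,b[1:3],13).round(1))
s=snapshot("side"); im=s["color"]
cv2.imwrite("pics/s11.png",cv2.resize(im[130:340,120:330],None,fx=2.8,fy=2.8))
E
```

```text
20.35 [619.02013813 -91.37887463 106.62307999]
(np.int32(3194), 257.2980954888538, 200.8535632789187, [223, 165, 70, 72]) [617.4 -90.2  13. ]
```

View pics/w11.png

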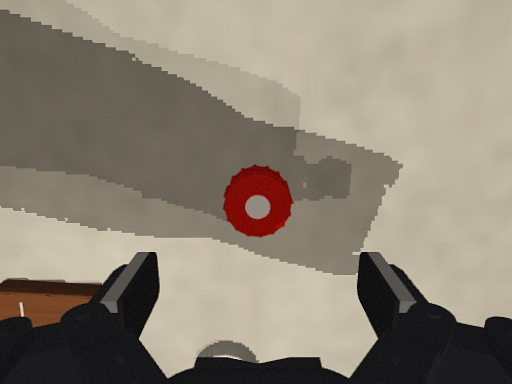

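View pics/s11.png

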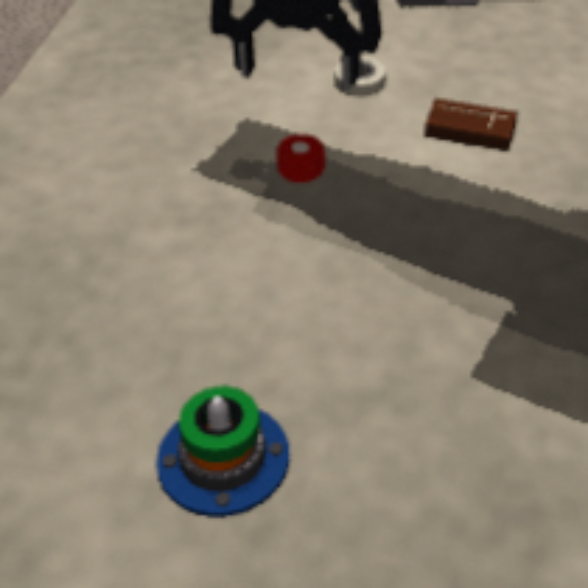

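The green ring is seated. The cap is centred at (257,201), with its dot at (257,207).

step_arm --rows '[{"gripper":-1,"x":2,"y":-1,"z":45,"yaw":0},{"gripper":-1,"x":2,"y":-1,"z":77,"yaw":0},{"gripper":-1,"x":2,"y":-1,"z":85,"yaw":0},{"gripper":-1,"x":2,"y":-1,"z":85,"yaw":0},{"gripper":0.7,"x":2,"y":-1,"z":85,"yaw":0},{"gripper":0.7,"x":2,"y":-1,"z":85,"yaw":0},{"gripper":0.7,"x":2,"y":-1,"z":85,"yaw":0},{"gripper":0.7,"x":2,"y":-1,"z":85,"yaw":0},{"gripper":0.7,"x":2,"y":-1,"z":85,"yaw":0},{"gripper":0.7,"x":2,"y":-1,"z":85,"yaw":0},{"gripper":0.7,"x":2,"y":-1,"z":85,"yaw":0}]' --newtons 40

```text
clock: 21.82
ee_pos: [618.6, -90.1, 22.7]
tool_rot: [0.001, 0.707, 0.707, 0.001]
force: [-1.2, 0.1, 5.2]
width: 43.0
```

step_arm --rows '[{"gripper":0.7,"x":0,"y":0,"z":-20,"yaw":0},{"gripper":0.7,"x":0,"y":0,"z":-70,"yaw":0},{"gripper":0.7,"x":0,"y":0,"z":-110,"yaw":0},{"gripper":0.7,"x":50,"y":-4,"z":-110,"yaw":0},{"gripper":0.7,"x":105,"y":-8,"z":-110,"yaw":0},{"gripper":0.7,"x":160,"y":-12,"z":-110,"yaw":0},{"gripper":0.7,"x":215,"y":-16,"z":-110,"yaw":0},{"gripper":0.7,"x":270,"y":-20,"z":-110,"yaw":0},{"gripper":0.7,"x":320,"y":-24,"z":-110,"yaw":0},{"gripper":0.7,"x":338,"y":-24,"z":-110,"yaw":0},{"gripper":0.7,"x":338,"y":-24,"z":-110,"yaw":0},{"gripper":0.7,"x":338,"y":-24,"z":-110,"yaw":0},{"gripper":0.7,"x":338,"y":-24,"z":-110,"yaw":0}]'

```text
clock: 23.45
ee_pos: [594.3, 246.6, 131.4]
tool_rot: [0.0, 0.708, 0.706, -0.0]
force: [-0.5, -0.3, -0.9]
width: 42.9
```

```bash
python3 - <<'E'
from h import *
o=arm.get_obs(); print(o['clock'],o['ee_pos'],o['width'])
z=o['ee_pos'][2]-22.7+13
for n in ("side","wrist"):
    s=snapshot(n); im=s["color"]
    cv2.imwrite(f"pics/{n}12.png",cv2.resize(im[170:340,120:330],None,fx=3.5,fy=3.5) if n=="side" else im)
    for b in blobs(im,masks(im)['cap'])[:2]: print(n,b,plane(s,b[1:3],z).round(1))
E
```

```text
23.45 [594.31752812 246.58613115 131.38542642] 42.93929743279374
side (np.int32(2485), 406.8716853532657, 104.32324850210594, [381, 75, 56, 59]) [ 146.  -449.3  121.7]
side (np.int32(65), 193.58250825082507, 261.41749174917487, [187, 257, 14, 11]) [592.  264.9 121.7]
wrist (np.int32(8242), 257.8530648722532, 264.4126625311043, [206, 207, 105, 114]) [593.1 246.  121.7]
```

View pics/side12.png

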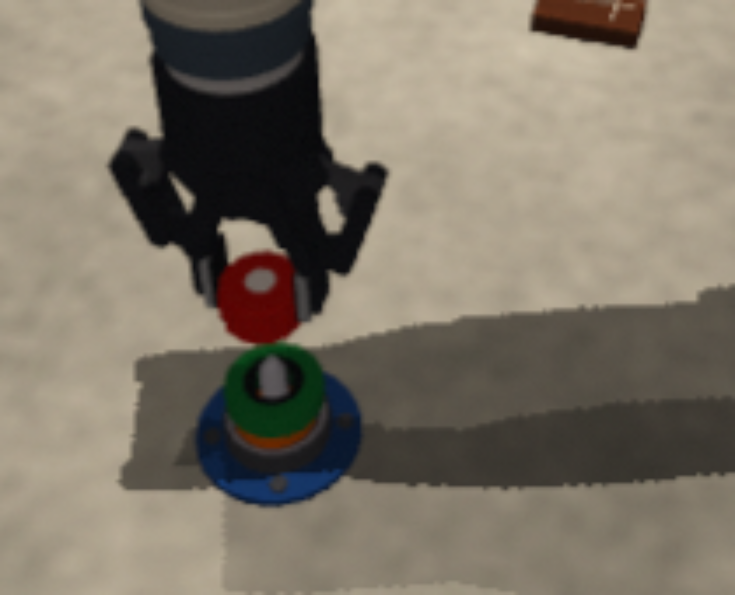

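View pics/wrist12.png

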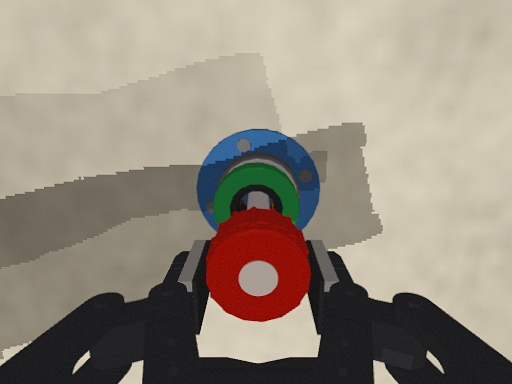

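step_arm --rows '[{"gripper":0.7,"x":0,"y":0,"z":20,"yaw":0},{"gripper":0.7,"x":0,"y":0,"z":38,"yaw":0},{"gripper":0.7,"x":0,"y":0,"z":42,"yaw":0},{"gripper":0.7,"x":0,"y":0,"z":46,"yaw":0},{"gripper":0.7,"x":0,"y":0,"z":46,"yaw":0},{"gripper":0.7,"x":0,"y":0,"z":46,"yaw":0}]'

```text
clock: 24.3
ee_pos: [594.3, 248.1, 85.9]
tool_rot: [0.0, 0.707, 0.707, 0.0]
force: [0.0, 0.2, -0.0]
width: 42.9
```

```bash
python3 - <<'E'
from h import *
for n in ("side",):
    s=snapshot(n); im=s["color"]
    cv2.imwrite(f"pics/{n}13.png",cv2.resize(im[170:340,120:330],None,fx=3.5,fy=3.5))
E
```

```text
(no output)
```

View pics/side13.png

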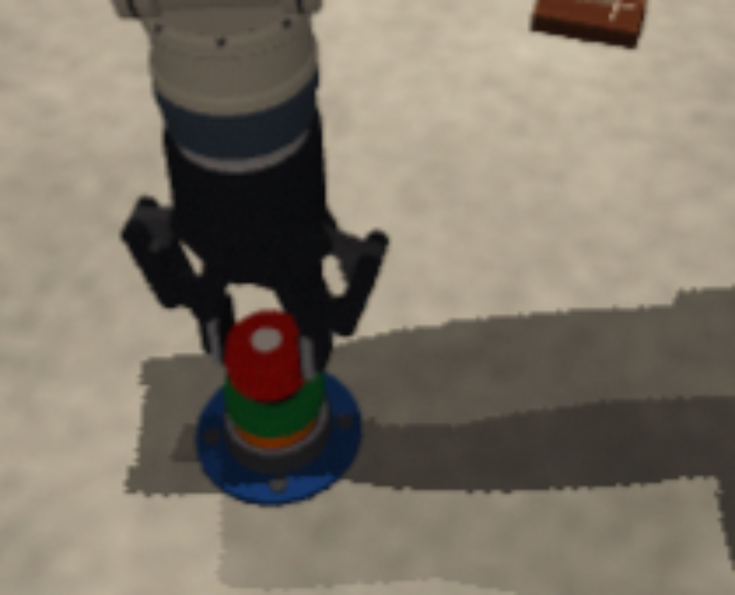

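The cap is over the post tip with no contact force. I'll lower it the last 8 mm and release.

step_arm --rows '[{"gripper":0.7,"x":0,"y":0,"z":4,"yaw":0},{"gripper":0.7,"x":0,"y":0,"z":8,"yaw":0},{"gripper":0.7,"x":0,"y":0,"z":8,"yaw":0},{"gripper":0.7,"x":0,"y":0,"z":8,"yaw":0},{"gripper":-1,"x":0,"y":0,"z":8,"yaw":0},{"gripper":-1,"x":0,"y":0,"z":8,"yaw":0},{"gripper":-1,"x":0,"y":0,"z":8,"yaw":0},{"gripper":-1,"x":0,"y":0,"z":8,"yaw":0},{"gripper":-1,"x":0,"y":0,"z":8,"yaw":0},{"gripper":-1,"x":0,"y":0,"z":-10,"yaw":0},{"gripper":-1,"x":0,"y":0,"z":-60,"yaw":0},{"gripper":-1,"x":-50,"y":0,"z":-110,"yaw":0},{"gripper":-1,"x":-100,"y":-30,"z":-110,"yaw":0},{"gripper":-1,"x":-100,"y":-30,"z":-110,"yaw":0},{"gripper":-1,"x":-100,"y":-30,"z":-110,"yaw":0},{"gripper":-1,"x":-100,"y":-30,"z":-110,"yaw":0}]'

```text
clock: 26.35
ee_pos: [564.3, 148.7, 194.9]
tool_rot: [-0.0, 0.707, 0.707, -0.0]
force: [0.6, 0.0, 0.3]
width: 85.1
```

```bash
python3 - <<'E'
from h import *
o=arm.get_obs(); print(o['clock'],o['ee_pos'],o['width'],o['force'])
a=[]
for n,r in (("scene",(180,300,290,440)),("side",(130,340,120,330))):
    s=snapshot(n); im=s["color"]
    a.append(cv2.resize(im[r[0]:r[1],r[2]:r[3]],(390,int(390*(r[1]-r[0])/(r[3]-r[2])))))
    print(n,'expected cap top centre',proj(s,[594,248,80]).round(1))
    h=cv2.cvtColor(im,cv2.COLOR_BGR2HSV); m=(h[...,1]<40)&(h[...,2]>190); 
    for b in blobs(im,m,8):
        if 150<b[1]<390 and 225<b[2]<300: print(b,plane(s,b[1:3],80).round(1))
hh=max(x.shape[0] for x in a); a=[cv2.copyMakeBorder(x,0,hh-x.shape[0],0,0,cv2.BORDER_CONSTANT) for x in a]
cv2.imwrite("pics/f.png",np.hstack(a))
E
```

```text
26.35 [564.29168453 148.74275529 194.87771044] 85.13803951199147 [0.57964438 0.02646274 0.26463355]
scene expected cap top centre [368.9 245.8]
(np.int32(29), 339.0119047619047, 264.94642857142856, [337, 259, 5, 12]) [677.7 202.   80. ]
(np.int32(25), 369.4117647058824, 245.156862745098, [367, 243, 6, 5]) [591.6 248.7  80. ]
(np.int32(22), 326.5, 282.0740740740741, [323, 278, 8, 8]) [732.8 191.1  80. ]
(np.int32(16), 344.82666666666665, 275.32, [342, 272, 8, 8]) [698.8 221.1  80. ]
(np.int32(14), 263.88888888888886, 299.0444444444444, [262, 298, 5, 3]) [828.8  89.7  80. ]
(np.int32(11), 316.87179487179486, 293.1025641025641, [315, 292, 5, 3]) [767.5 181.7  80. ]
(np.int32(10), 286.8666666666667, 280.8666666666667, [284, 279, 8, 4]) [767.3 115.   80. ]
(np.int32(8), 321.8666666666667, 288.1333333333333, [320, 287, 5, 3]) [751.5 187.1  80. ]
(np.int32(8), 267.0952380952381, 287.0952380952381, [266, 286, 3, 3]) [800.   83.9  80. ]
side expected cap top centre [197.  268.9]
(np.int32(37), 196.29761904761904, 269.5833333333333, [193, 267, 8, 6]) [594.8 249.7  80. ]
```

View pics/f.png

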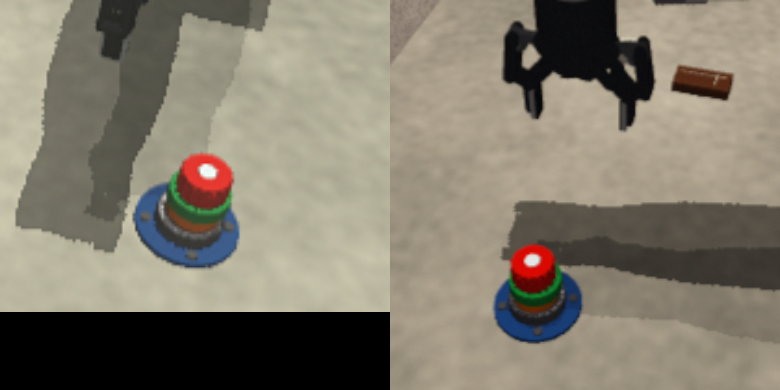

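The two views show the flange, orange ring, green ring and cap stacked upright. The cap's dot is at the expected seated height in both, the gripper is clear and the arm is still.

```bash
python3 -c "
from workcell import arm
print(arm.sign_off())"
```

```text
the job is handed in; nothing more can be done
None
```

I threaded the flange, then the orange ring, then the green ring onto the post, and set the cap on top. I then opened the gripper, backed away and handed the job in at about 26 s. `arm.sign_off()` gives no verdict.

- **Stack:** the last scene and side pictures show all four parts upright in the right order. With the cap assumed at its seated height (top at 80 mm), its dot came out at (591.6, 248.7) mm in the scene view and (594.8, 249.7) mm in the side view. I expected about (594, 248) mm, so the error is within about 2.5 mm, and the two views disagree by about 3 mm, close to the calibration error.
- **Forces:** no reading during the placings was above 2 N. The largest I saw was 13 N, while closing on the flange at the bench.
- **Grip width:** the gripper reported 1 to 3 mm less than each part's nominal diameter. I did not find out why, but nothing slipped.
- **Parts to leave alone:** the arm never went down near the worn ring, the blank or the brush. I saw the blank in the last side picture but did not measure any of the three again at the end.

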